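Clear the sample plate and hold the viewing mirror on the target

ROBOT

A 6-joint arm with a two-finger parallel gripper is mounted at the origin on the work surface. World frame = base frame: x ahead of the robot, y to its left, z up, the work surface at z = 0. Lengths are in mm, angles in rad, forces in N, time in s.
With the tool pointing down it reaches from about 300 to 825 mm from the base axis. Payload 5.4 kg.
Tool frame: the origin (TCP) lies midway between the tips of the shut fingers; the grasp point (between the pads) lies 19 mm behind it; z points along the fingers, y is the line along which they close (so a half turn about z gives the same grasp; the last joint's range is limited). The gripper opens to 92 mm and grips with 3 to 60 N. Pads are 20 mm wide; open, the fingers measure 128 mm over their backs; the gripper's body (75 mm by 189 mm) begins 69 mm behind the grasp point.
Start: joints at [-1.376, 0.158, 1.597, -0, 1.386, -0.21], TCP at [226.43, -528.522, 214.601] pointing down, gripper open.
Joint ranges: [-2.91, 2.91], [-0.94, 2.29], [0.18, 2.7], [-1.29, 4.43], [0.17, 2.64], [-3, 3]. Speed limits (rad/s): [2.57, 2.57, 3.14, 3.14, 3.14, 3.14].

INTERFACE

Orientations are given as a unit quaternion [w, x, y, z].
In Python, from plant import observe, capture, job_done gives the robot as it stands.
- The arm moves only by the tool move_arm, never from a script. Its argument "moves" is a list of rows, each an object of numbers: "ax", "ay", "az": the turn, a rotation vector about the tool's x, y, z in degrees; "x", "y", "z": the shift along the tool's x, y, z in cm; "hand": the opening, from 0 (shut) to 1 (fully open). In form: [{"ax": .., "ay": .., "az": .., "x": .., "y": .., "z": .., "hand": ..}, ...]. A call has exactly 8 rows; each row shifts and turns the commanded pose from where the row before left it, along the tool's axes as they then stand; what a row does not reach is not made up. A row lasts 1/12 s, in which the tool goes at most 41.7 mm and 7.16 degrees, less where a joint would pass 70% of its speed; a pose out of reach is approached as far as the arm can. A call is refused whole if a number of a shift passes 4.17 or a number of a turn 7.16, either way. A call with a gripper value outside its range is refused whole. The fingers move at their own pace and stop on an object; the grip force is fixed at half the most. Time passes only in rows, so rows that do not move let the fingers close, or fill a call up. It gives the time, the measured TCP pose, the force, the opening and the grip force at its end, in the units of the state.
- observe(): the state, without advancing time (a new reading comes with each control period).
- capture(name): name is "scene" or "top" or "wrist"; returns a dict with "color" (420x560x3 uint8, red, green, blue), "vertical_fov" (degrees; the focal length in pixels is half the picture's height over the tangent of half this angle, whatever the lens; pixels are square), "cx", "cy" (the principal point, pixels), "world_from_camera" (4x4, takes a point from camera to world coordinates); the wrist camera has in their place "T_tool_cam" (4x4, takes a point from camera to tool coordinates, whose origin is the TCP and whose axes are the flange's). Camera axes: x right, y down, z forward; pixel columns grow to the right and rows downward; lengths in mm; the calibration is good to about 2 mm. A picture is of the moment at which its call begins: read the wrist's pose just before it. There is no depth.
- job_done(): hands the job in; it is judged then, once.
The state is a dict: "time": time; "joints": joint angles; "joint_vel": joint speeds; "tau": joint torques, N m; "tool_pos": TCP position; "orientation": TCP orientation; "force": force on the tool from outside, world axes, zero at the start; "torque": the same for the moment, N m; "opening": opening from 0.0 (shut) to 1.0 (fully open); "grasp_force": force on a finger pad.
Only numpy, scipy, OpenCV 4.12 (cv2) and the standard library are available. Lean on these libraries where they do the work, as an engineer would, in place of code of your own. Each camera call takes 0.05 s, during which the arm holds its last target. There are 200 camera calls.

TASK

Wipe the four broken ceramic pieces off the sample plate into the trough along its near edge with the scraper block, without touching the pieces with the gripper or its fingers, and stand the scraper back upright on its rubber mat. Then take the upright pin of the spring-loaded mirror's lever in the gripper and swing the mirror until the bench camera on the rail sees the round mark of the target board in the glass. Finish holding the pin there, because the mirror springs back if let go; leave the bottles alone.

Things in the scene. Friction and masses are not known exactly. Their poses are not given: they have to be found in the camera images.
- station: fixed aluminium rail, 360 x 60 x 14 mm, with mirror and white bench camera (83 mm high). Origin on the bench under the mirror's pivot; x runs along the rail to the camera, z up. The lens is 190 mm from the pivot and looks along -x at the mirror, 60 mm above the bench. Glass 62 wide x 44 mm high, centre 60 mm up, its face on the upright pivot axis; frame top 86 mm up.
- mirror (a joint): turn of the mirror about its upright pivot, rad, anticlockwise from above, 0 (rest) to 1.05. The glass faces 0.262 rad (15 degrees) + this value anticlockwise from the station's x; the lever points exactly backwards from the glass. A spring drives it back to 0: 0.15 N m at 0 and 0.3 N m more per rad (1.3 to 3.8 N at the pin).
- grip_pin: upright round steel pin, 14 mm diameter, at the end of the lever behind the mirror, 120 mm from the pivot axis; free part from 56 to 106 mm above the bench. Origin on its axis, 86 mm above the bench, where it is best gripped. The flat lever bar below it has its top 50 mm above the bench. It goes round with the mirror and also turns freely on its own axis, so the gripper need not turn with it.
- sightline: no solid thing: the camera's line of sight after the mirror. Origin on the pivot axis, 60 mm above the bench; its x axis runs along the reflected line, z up. It lies 0.524 rad + 2 x joint mirror anticlockwise from the station's x (equal angles). The camera sees the mark when this line meets it.
- mark (a point): centre of the round mark (50 mm diameter ring with a cross) on the upright white target board, 70 wide x 12 thick x 62 mm high, fixed at the left (+y) end of the plate, the marked face towards the plate and the mirror (-y of the plate). 60 mm above the bench.
- plate: fixed dark grey sample plate with aluminium trough. Origin on the bench under the centre of the work area, z up. Work area: top 30 mm above the bench, x -65 to 65, y -90 to 90 mm (target board's face at y = 102). Trough along the -x edge, robot side: x -145 to -65, y -90 to 90 mm outside, walls and floor 5 mm, rim 30 mm high, level with the plate. Pieces' middles start in x -50..25, y -60..60.
- mat: fixed flat grey rubber mat, 130 (x) x 70 (y) x 4 mm, on which the scraper stands at the start. Origin under its centre, on the bench.
- scraper_mid (a point): middle of the scraper block, 36 mm above its flat underside. Grey plastic foot 90 long (x) x 26 thick (y) x 28 mm high, centred below a wooden handle 50 long (x) x 18 thick (y), from 28 to 72 mm above the underside; grip the handle across its 18 mm thickness. About 0.12 kg, stands by itself.
- chip1_mid (a point): angular white ceramic fragment, about 24 x 18 x 18 mm high, loose on the plate; this point is its middle, 9 mm above its underside
- chip2_mid (a point): angular white ceramic fragment, about 24 x 18 x 18 mm high, loose on the plate; this point is its middle, 9 mm above its underside
- chip3_mid (a point): angular white ceramic fragment, about 24 x 18 x 18 mm high, loose on the plate; this point is its middle, 9 mm above its underside
- chip4_mid (a point): angular white ceramic fragment, about 24 x 18 x 18 mm high, loose on the plate; this point is its middle, 9 mm above its underside
- sample_a: small sample jar, 32 mm diameter, 70 mm high, bystander; origin under its centre
- sample_b: small sample jar, 32 mm diameter, 70 mm high, bystander; origin under its centre
- water: clear bottle, 62 mm diameter, 190 mm high, bystander; origin under its centre
Not all that is in view belongs to the job. Leave any brown look-alike of the part that bears chip3_mid alone. What is shaped like the part that bears scraper_mid but yellow is not meant.

How it is judged:
By the outcome, as a careful person would: the job done as asked, in the order asked, and still so for the second after the job is handed in, while the arm keeps its last pose, push and grip.
It also fails if it takes over 62 s, if anything falls off the work surface, if the arm or the gripper's body presses on something with over 40 N, if the wrist force passes 120 N, or if a joint passes its speed limit or range.

## Working session

There is one attempt and no reset: what is moved stays moved. The work goes in short steps, Python scripts to look and compute and a tool call to move; the robot and the scene stay as the last step left them, time stands still between calls to the robot, and variables do not carry over. Pictures are saved under pics/ and viewed, at most 10 in all, crops included, and the job is handed in when it is done.

Besides the shell and the picture viewer there is one more tool, called after "Request:" as name(argument=value, ...), one argument or row to a line, values as JSON. move_arm: Moves the arm, as the interface text tells. Its arguments: {"type":"object","properties":{"moves":{"type":"array","items":{"type":"object","properties":{"ax":{"type":"number"},"ay":{"type":"number"},"az":{"type":"number"},"x":{"type":"number"},"y":{"type":"number"},"z":{"type":"number"},"hand":{"type":"number"}}}}},"required":["moves"]}

```bash
ls; mkdir -p pics; python3 - <<'E'
from plant import observe,capture
import cv2,numpy as np,pickle
print(observe())
d={}
for n in("scene","top"):
    c=capture(n);d[n]=c
    cv2.imwrite(f"pics/{n}0.png",c["color"][:,:,::-1]); print(n,c["vertical_fov"],c["cx"],c["cy"],np.round(c["world_from_camera"],3).tolist())
pickle.dump(d,open("c0.pkl","wb"))
E
```

```text
pics
{'time': 0.0, 'joints': array([-1.37608593e+00,  1.59034239e-01,  1.59820936e+00, -4.09673155e-06,
        1.38616783e+00, -2.10087743e-01]), 'joint_vel': array([ 0.00110396, -0.00060855,  0.00057563,  0.00023905,  0.00012624,
       -0.00013489]), 'tau': array([-3.82663702e-04, -3.85561538e+01, -3.22111309e+01,  7.00060395e-02,
        3.77088203e-02, -1.31609618e-04]), 'tool_pos': array([ 226.31954291, -527.9252485 ,  213.63868052]), 'orientation': array([-9.09375189e-04,  9.79586656e-01,  2.01020290e-01,  4.97875887e-06]), 'force': array([-0.14559191,  0.24328185,  1.00056937]), 'torque': array([-0.01468211,  0.01822171, -0.02686808]), 'grasp_force': 0.0, 'opening': 1.0000387040202254}
scene 56.25409563813732 277.4737179299828 213.5444906073727 [[-0.439, 0.759, -0.481, 913.398], [0.898, 0.371, -0.234, 234.323], [0.001, -0.535, -0.845, 660.662], [0.0, 0.0, 0.0, 1.0]]
top 47.59333971553745 274.26242350117934 209.74846813058198 [[0.019, -0.978, 0.209, 373.926], [-1.0, -0.02, -0.001, 69.445], [0.005, -0.209, -0.978, 1140.104], [0.0, 0.0, 0.0, 1.0]]
```

View pics/top0.png

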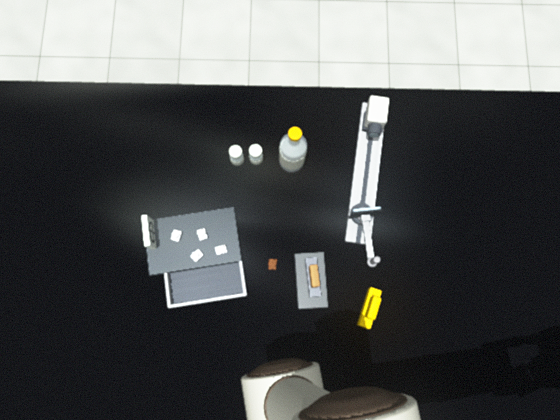

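View pics/scene0.png

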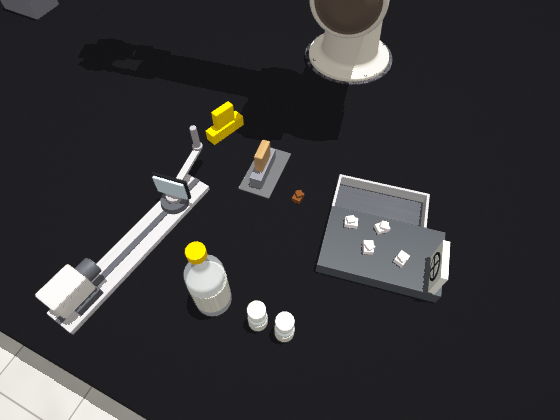

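The top view shows the four chips near (176,236), (202,234), (221,250) and (196,255), the scraper at (314,275), the pin at (374,261) and the plate with the trough at its bottom edge. The scene view shows the same layout. I'll enlarge the top view for accurate corners.

```bash
python3 - <<'E'
import cv2
a=cv2.imread("pics/top0.png")
c=a[85:325,130:400]
c=cv2.convertScaleAbs(cv2.resize(c[:, :],None,fx=2.95,fy=2.5,interpolation=cv2.INTER_CUBIC),alpha=1.3,beta=20)
p1=cv2.resize(a[195:315,135:335],None,fx=4,fy=4,interpolation=cv2.INTER_CUBIC)
cv2.imwrite("pics/t1.png",cv2.convertScaleAbs(p1,alpha=1.3,beta=20))
p2=cv2.resize(a[85:275,330:400],None,fx=3,fy=3,interpolation=cv2.INTER_CUBIC)
cv2.imwrite("pics/t2.png",p2)
E
```

```text
(no output)
```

View pics/t1.png

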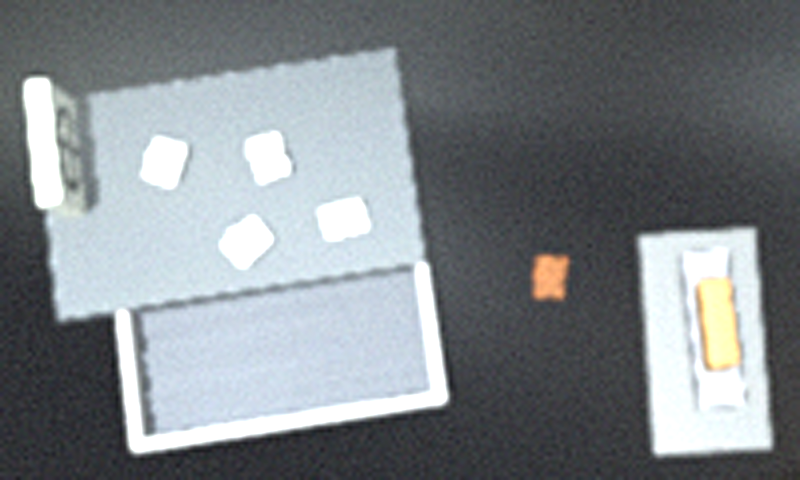

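View pics/t2.png

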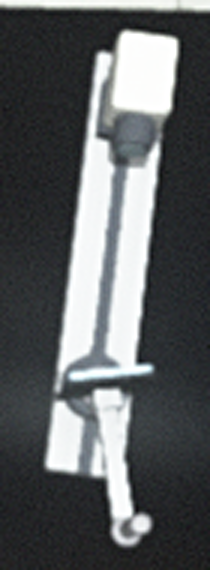

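The first crop gives the plate and trough corners, the chips at (164,162), (268,157), (344,218) and (246,242), and the handle top centre at (719,323). The second gives the pin top at (142,522) and the left rail edge running from (100,52) to (45,468).

```bash
cat > h.py <<'E'
import numpy as np,pickle,cv2
from scipy.optimize import least_squares
C=pickle.load(open("c0.pkl","rb"))
def ray(n,u,v):
    c=C[n];f=210/np.tan(np.radians(c["vertical_fov"]/2));T=np.array(c["world_from_camera"])
    return T[:3,3],T[:3,:3]@np.array([(u-c["cx"])/f,(v-c["cy"])/f,1])
def at(n,u,v,z):
    o,d=ray(n,u,v);return (o+d*(z-o[2])/d[2])[:2]
def t1(p,z):return at("top",135+p[0]/4-.4,195+p[1]/4-.4,z)
def t2(p,z):return at("top",330+p[0]/3-.33,85+p[1]/3-.33,z)
def fit(local,world):
    L=np.array(local,float);W=np.array(world)
    g=lambda p:np.c_[np.cos(p[2])*L[:,0]-np.sin(p[2])*L[:,1]+p[0],np.sin(p[2])*L[:,0]+np.cos(p[2])*L[:,1]+p[1]]
    s=min((least_squares(lambda p:(g(p)-W).ravel(),[*W.mean(0),a]) for a in(-2,-1,0,1,2,3)),key=lambda s:s.cost)
    return s.x,g(s.x)-W
def loc(p,w):
    c,s=np.cos(p[2]),np.sin(p[2]);return np.array([[c,s],[-s,c]])@(np.array(w)-p[:2])
def wor(p,l):
    c,s=np.cos(p[2]),np.sin(p[2]);return np.array([[c,-s],[s,c]])@np.array(l)+p[:2]
E
python3 - <<'E'
from h import *
np.set_printoptions(precision=1,suppress=True)
P,r=fit([(65,-90),(-65,-90),(-145,-90),(-145,90),(-65,90)],[t1(p,30) for p in[(395,48),(425,264),(447,402),(132,453),(118,312)]])
print("plate",P,np.degrees(P[2]),r.tolist())
for p in[(164,162),(268,157),(344,218),(246,242)]:
    w=t1(p,47);print("chip",w,loc(P,w))
for u in [(351,221),(382,227),(368,246),(401,258)]:
    w=at("scene",*u,44);print(" scene chip",w,loc(P,w))
M,r=fit([(65,35),(65,-35),(-65,-35),(-65,35)],[t1(p,4) for p in[(638,235),(757,228),(773,452),(655,455)]])
print("mat",M,np.degrees(M[2]),r.tolist())
S,r=fit([(25,9),(25,-9),(-25,-9),(-25,9)],[t1(p,76) for p in[(697,280),(730,277),(742,367),(708,370)]])
print("scraper",S,np.degrees(S[2]),r.tolist(), "scene",at("scene",263,149,76))
a,b=t2((100,52),14),t2((45,468),14); print("rail",a,b,np.linalg.norm(a-b))
e=(a-b)/np.linalg.norm(a-b);n=np.array([e[1],-e[0]])
yaw=np.arctan2(e[1],e[0]);pin=t2((142,521),106);print("pin",pin,"scene",at("scene",195,126,106),yaw)
k=wor([0,0,yaw],[-120*np.cos(.262),-120*np.sin(.262)])
piv=pin-k
print("pivot",piv,"lateral from edge",n@(piv-b),"along",e@(piv-b),"mirror",t2((109,374),86))
ctr=t2((149,32),83);print("cam top back lateral",n@(ctr-b),)
mark=wor(P,[0,102]);v=mark-piv
print("mark",mark)
q=(np.arctan2(v[1],v[0])-yaw-.524)/2;print("q",q)
ang=yaw+np.pi+.262+q
print("pin goal",piv+120*np.array([np.cos(ang),np.sin(ang)]))
E
```

```text
plate [537.1 243.8   0.2] 10.123004647624649 [[-0.4295755867187836, 0.176460538244811], [0.018830462465530218, -0.42311501169135113], [0.1490250540297211, 0.813163952315108], [0.6122220664335032, -0.6271619905278385], [-0.35050199620883404, 0.06065251165983909]]
chip [543.3 296.3] [15.3 50.6]
chip [547.4 236.2] [ 8.8 -9.3]
chip [512.7 190.6] [-33.3 -48.1]
chip [497.8 246.3] [-38.3   9.4]
 scene chip [517.8 191.6] [-28.2 -48. ]
 scene chip [505.  246.7] [-31.1   8.5]
 scene chip [553.2 236.6] [14.6 -9.9]
 scene chip [550.4 295.7] [22.2 48.7]
mat [449.3 -21.5   0.1] 4.252953861905997 [[0.03312157114294223, -0.9664648922940557], [-0.3888266369933717, 0.4632099791277753], [1.2523696471538983, -0.16806572042488455], [-0.8966645813033551, 0.6713206270564882]]
scraper [454.5 -23.3   0.1] 7.286925453051238 [[-0.08292244757137723, -0.33688198349365983], [0.16771693247829944, 0.21803055392739878], [0.09756999737373917, 0.5247085777571527], [-0.18236448228066138, -0.4058571481909752]] scene [458.4 -19.4]
rail [ 899.9 -151.7] [ 543.  -100.8] 360.48482241411836
pin [ 491.8 -156.8] scene [ 487.3 -152.2] -0.14155976890347508
pivot [ 610.9 -142.4] lateral from edge 31.595691790759766 along 73.12309049904134 mirror [ 604.8 -139.1]
cam top back lateral 27.70254136310324
mark [519.2 344.2]
q 0.6873534327593415
pin goal [ 528.  -229.1]
```

The measurements agree with each other and with the given sizes: the plate fit residual is under 1 mm, the rail length comes out at 360.5 mm, and the two camera views agree to about 5 mm. Next I'll set out for the scraper.

Request:
move_arm(
  moves=[
    {"az": 5.3},
    {"az": 5.3},
    {"az": 5.3},
    {"x": 2.1, "y": -3.4, "z": 0.4},
    {"x": 2.1, "y": -3.4, "z": 0.4},
    {"x": 2.1, "y": -3.4, "z": 0.4},
    {"x": 2.1, "y": -3.4, "z": 0.4},
    {"x": 2.1, "y": -3.4, "z": 0.4},
  ],
)

```text
invalid input at $.moves[0]: expected keys ax, ay, az, x, y, z, hand
```

Request:
move_arm(
  moves=[
    {"x": 2.1, "y": -3.4, "z": 0.4},
    {"x": 2.1, "y": -3.4, "z": 0.4},
    {"x": 2.1, "y": -3.4, "z": 0.4},
    {"x": 2.1, "y": -3.4, "z": 0.4},
    {"x": 2.1, "y": -3.4, "z": 0.4},
    {"x": 2.1, "y": -3.4, "z": 0.4},
    {"x": 2.1, "y": -3.4, "z": 0.4},
    {"x": 2.1, "y": -3.4, "z": 0.4},
  ],
)

```text
invalid input at $.moves[0]: expected keys ax, ay, az, x, y, z, hand
```

```bash
cat >> h.py <<'E'
from scipy.spatial.transform import Rotation as Rt
def state(q):
    o=q["orientation"];R=Rt.from_quat(o,scalar_first=True);m=R.as_matrix()
    return np.array(q["tool_pos"]),m,np.degrees(np.arctan2(m[1,0],m[0,0]))
def go(q,x,y,z,th=None):
    p,m,t=state(q)
    print("t %.2f"%q["time"],"pos",np.round(p,1),"theta %.1f"%t,"tilt %.2f"%np.degrees(np.arccos(-m[2,2])),"F",np.round(q["force"],1),"open %.3f grip %.1f"%(q["opening"],q["grasp_force"]))
    if x is None:return
    th=t if th is None else th; a=np.radians(th)
    d=np.array([x,y,z])-p
    print("az %.1f  then x %.2f y %.2f z %.2f cm"%((t-th+180)%360-180,(np.cos(a)*d[0]+np.sin(a)*d[1])/10,(np.sin(a)*d[0]-np.cos(a)*d[1])/10,-d[2]/10))
E
python3 - <<'E'
from h import *
from plant import observe,capture
q=observe();c=capture("wrist");cv2.imwrite("pics/w1.png",c["color"][:,:,::-1])
go(q,455,-22.5,100,7.3)
c["q"]=q;pickle.dump(c,open("w1.pkl","wb"));print(c["vertical_fov"],c["cx"],c["cy"],np.round(c["T_tool_cam"],2).tolist())
E
```

```text
t 0.10 pos [ 226.3 -528.   213.7] theta 23.2 tilt 0.10 F [-0.2  0.5  0.6] open 0.998 grip 0.0
az 15.9  then x 29.10 y -47.23 z 11.37 cm
58.87347662795063 275.95648603135834 201.32760890994908 [[0.0, -0.96, -0.29, 84.5], [1.0, 0.0, 0.0, -0.41], [-0.0, -0.29, 0.96, -169.54], [0.0, 0.0, 0.0, 1.0]]
```

View pics/w1.png

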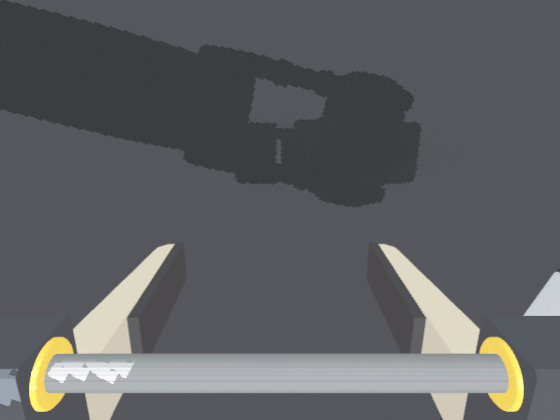

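The moves were refused because every row needs all of the keys, so the arm has not moved; the wrist view only shows open bench between the fingers. I'll resend them in full.

Request:
move_arm(
  moves=[
    {"ax": 0, "ay": 0, "az": 5.3, "x": 0, "y": 0, "z": 0, "hand": 1},
    {"ax": 0, "ay": 0, "az": 5.3, "x": 0, "y": 0, "z": 0, "hand": 1},
    {"ax": 0, "ay": 0, "az": 5.3, "x": 0, "y": 0, "z": 0, "hand": 1},
    {"ax": 0, "ay": 0, "az": 0, "x": 2.1, "y": -3.4, "z": 0.4, "hand": 1},
    {"ax": 0, "ay": 0, "az": 0, "x": 2.1, "y": -3.4, "z": 0.4, "hand": 1},
    {"ax": 0, "ay": 0, "az": 0, "x": 2.1, "y": -3.4, "z": 0.4, "hand": 1},
    {"ax": 0, "ay": 0, "az": 0, "x": 2.1, "y": -3.4, "z": 0.4, "hand": 1},
    {"ax": 0, "ay": 0, "az": 0, "x": 2.1, "y": -3.4, "z": 0.4, "hand": 1},
  ],
)

```text
time: 0.82
tool_pos: [309.2, -344.7, 194.0]
orientation: [-0.0, 0.998, 0.063, -0.0]
force: [0.3, -0.2, 0.5]
opening: 0.998
grasp_force: 0.0
```

Request:
move_arm(
  moves=[
    {"ax": 0, "ay": 0, "az": 0, "x": 2.1, "y": -3.4, "z": 0.4, "hand": 1},
    {"ax": 0, "ay": 0, "az": 0, "x": 2.1, "y": -3.4, "z": 0.4, "hand": 1},
    {"ax": 0, "ay": 0, "az": 0, "x": 2.1, "y": -3.4, "z": 0.4, "hand": 1},
    {"ax": 0, "ay": 0, "az": 0, "x": 2.1, "y": -3.4, "z": 0.4, "hand": 1},
    {"ax": 0, "ay": 0, "az": 0, "x": 2.1, "y": -3.4, "z": 0.4, "hand": 1},
    {"ax": 0, "ay": 0, "az": 0, "x": 2.1, "y": -3.4, "z": 0.4, "hand": 1},
    {"ax": 0, "ay": 0, "az": 0, "x": 2.1, "y": -3.4, "z": 0.4, "hand": 1},
    {"ax": 0, "ay": 0, "az": 0, "x": 0, "y": 0, "z": 0, "hand": 1},
  ],
)

```text
time: 1.48
tool_pos: [425.4, -85.6, 165.6]
orientation: [-0.002, 0.998, 0.067, -0.0]
force: [0.2, 0.1, 0.4]
opening: 0.999
grasp_force: 0.0
```

```bash
python3 - <<'E'
from h import *
from plant import observe,capture
q=observe();c=capture("wrist");cv2.imwrite("pics/w2.png",c["color"][:,:,::-1])
go(q,455,-22.5,36,7.3)
c["q"]=q;pickle.dump(c,open("w2.pkl","wb"))
E
```

```text
t 1.48 pos [425.4 -85.6 165.6] theta 7.7 tilt 0.20 F [0.2 0.1 0.4] open 0.999 grip 0.0
az 0.4  then x 3.74 y -5.88 z 12.96 cm
```

View pics/w2.png

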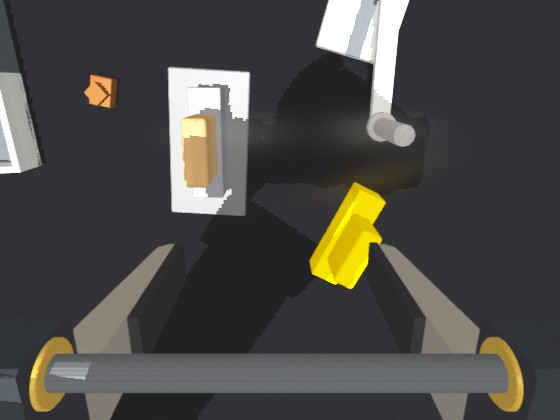

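The wrist view shows the mat at (210,140), the scraper handle's top centred near (198,162), the pin's top at (404,135) and the yellow decoy at (345,235).

```bash
cat >> h.py <<'E'
def wat(c,u,v,z):
    p,m,_=state(c["q"]);T=np.array(c["T_tool_cam"]);f=210/np.tan(np.radians(c["vertical_fov"]/2))
    o=p+m@T[:3,3];d=m@T[:3,:3]@np.array([(u-c["cx"])/f,(v-c["cy"])/f,1]);return (o+d*(z-o[2])/d[2])[:2]
E
python3 - <<'E'
from h import *
np.set_printoptions(precision=1,suppress=True)
c=pickle.load(open("w2.pkl","rb"))
print("pin",wat(c,404,135,106),"pin base lever",wat(c,380,127,54))
for p in[(184,138),(213,137),(187,187),(213,187)]:print("handle",wat(c,*p,76))
for p in[(169,67),(249,72),(246,215),(171,212)]:print("mat",wat(c,*p,4))
M,r=fit([(65,35),(65,-35),(-65,-35),(-65,35)],[wat(c,*p,4) for p in[(169,67),(249,72),(246,215),(171,212)]]);print(M,r.tolist())
for p in[(188,87),(222,87)]:print("foot far top",wat(c,*p,32))
hs=cv2.cvtColor(c["color"],cv2.COLOR_RGB2HSV); r=c["color"][100:200,170:230].astype(int)
b=cv2.inRange(hs,(8,80,60),(30,255,255))[100:200,170:230]
for v in range(10,95,8):
    k=np.where(b[v])[0]; 
    if len(k):print(v+100,k[0]+170,k[-1]+170)
E
```

```text
pin [ 491.9 -154.8] pin base lever [ 491.4 -154.1]
handle [467.  -15.1]
handle [470.4 -34.9]
handle [432.2 -19.4]
handle [434.8 -38. ]
mat [512.9  17.6]
mat [518.  -49.3]
mat [391.2 -61.1]
mat [384.5   9.1]
[451.6 -20.9   0.1] [[0.7555490079327001, 1.6038013039340875], [1.2584624978594547, -1.2566086702297738], [-1.5012580756404645, 0.015307511005374863], [-0.5127534471616286, -0.36250013021484406]]
foot far top [499.8  -5.6]
foot far top [503.4 -31.8]
118 183 214
126 182 214
134 182 214
142 182 215
150 183 215
158 184 216
166 184 216
174 184 215
182 185 210
```

Request:
move_arm(
  moves=[
    {"ax": 0, "ay": 0, "az": 0.4, "x": 0, "y": 0, "z": 0, "hand": 1},
    {"ax": 0, "ay": 0, "az": 0, "x": 1.9, "y": -2.86, "z": 0, "hand": 1},
    {"ax": 0, "ay": 0, "az": 0, "x": 1.9, "y": -2.86, "z": 0, "hand": 1},
    {"ax": 0, "ay": 0, "az": 0, "x": 0, "y": 0, "z": 2.5, "hand": 1},
    {"ax": 0, "ay": 0, "az": 0, "x": 0, "y": 0, "z": 2.5, "hand": 1},
    {"ax": 0, "ay": 0, "az": 0, "x": 0, "y": 0, "z": 2.5, "hand": 1},
    {"ax": 0, "ay": 0, "az": 0, "x": 0, "y": 0, "z": 2.5, "hand": 1},
    {"ax": 0, "ay": 0, "az": 0, "x": 0, "y": 0, "z": 2.5, "hand": 1},
  ],
)

```text
time: 2.2
tool_pos: [455.4, -32.7, 40.8]
orientation: [0.0, 0.998, 0.058, 0.0]
force: [1.3, -0.6, -0.4]
opening: 1.001
grasp_force: 0.0
```

Request:
move_arm(
  moves=[
    {"ax": 0, "ay": 0, "az": 0, "x": 0, "y": 0, "z": 0.1, "hand": 1},
    {"ax": 0, "ay": 0, "az": 0, "x": 0, "y": 0, "z": 0, "hand": 0},
    {"ax": 0, "ay": 0, "az": 0, "x": 0, "y": 0, "z": 0, "hand": 0},
    {"ax": 0, "ay": 0, "az": 0, "x": 0, "y": 0, "z": 0, "hand": 0},
    {"ax": 0, "ay": 0, "az": 0, "x": 0, "y": 0, "z": 0, "hand": 0},
    {"ax": 0, "ay": 0, "az": 0, "x": 0, "y": 0, "z": 0, "hand": 0},
    {"ax": 0, "ay": 0, "az": 0, "x": 0, "y": 0, "z": 0, "hand": 0},
    {"ax": 0, "ay": 0, "az": 0, "x": 0, "y": 0, "z": 0, "hand": 0},
  ],
)

```text
time: 2.87
tool_pos: [455.8, -30.5, 41.1]
orientation: [0.0, 0.998, 0.06, 0.0]
force: [0.5, 1.5, -1.1]
opening: 0.518
grasp_force: 0.0
```

Request:
move_arm(
  moves=[
    {"ax": 0, "ay": 0, "az": 0, "x": 0, "y": -0.5, "z": 0.4, "hand": 0.52},
    {"ax": 0, "ay": 0, "az": 0, "x": 0, "y": 0, "z": 0, "hand": 0.52},
    {"ax": 0, "ay": 0, "az": 0, "x": 0, "y": 0, "z": 0, "hand": 0},
    {"ax": 0, "ay": 0, "az": 0, "x": 0, "y": 0, "z": 0, "hand": 0},
    {"ax": 0, "ay": 0, "az": 0, "x": 0, "y": 0, "z": 0, "hand": 0},
    {"ax": 0, "ay": 0, "az": 0, "x": 0, "y": 0, "z": 0, "hand": 0},
    {"ax": 0, "ay": 0, "az": 0, "x": 0, "y": 0, "z": 0, "hand": 0},
    {"ax": 0, "ay": 0, "az": 0, "x": 0, "y": 0, "z": 0, "hand": 0},
  ],
)

```text
time: 3.53
tool_pos: [454.9, -25.5, 36.6]
orientation: [-0.0, 0.998, 0.06, 0.0]
force: [0.2, 0.4, 0.1]
opening: 0.195
grasp_force: 30.0
```

Request:
move_arm(
  moves=[
    {"ax": 0, "ay": 0, "az": 0, "x": 0, "y": 0, "z": 0, "hand": 0},
    {"ax": 0, "ay": 0, "az": 0, "x": 0, "y": 0, "z": 0, "hand": 0},
    {"ax": 0, "ay": 0, "az": 0, "x": 0, "y": 0, "z": 0, "hand": 0},
    {"ax": 0, "ay": 0, "az": 0, "x": 0, "y": 0, "z": 0, "hand": 0},
    {"ax": 0, "ay": 0, "az": 0, "x": 0, "y": 0, "z": 0, "hand": 0},
    {"ax": 0, "ay": 0, "az": 0, "x": 0, "y": 0, "z": 0, "hand": 0},
    {"ax": 0, "ay": 0, "az": 0, "x": 0, "y": 0, "z": 0, "hand": 0},
    {"ax": 0, "ay": 0, "az": 0, "x": 0, "y": 0, "z": 0, "hand": 0},
  ],
)

```text
time: 4.2
tool_pos: [454.8, -25.5, 36.6]
orientation: [-0.0, 0.998, 0.06, -0.0]
force: [0.0, -0.3, -0.6]
opening: 0.192
grasp_force: 30.0
```

```bash
python3 - <<'E'
from h import *
from plant import observe,capture
P=np.array([537.1,243.8,np.radians(10.12)])
q=observe();x,y=wor(P,[55,37]);print(x,y);go(q,x,y,110,100.1)
E
```

```text
584.7430210422424 289.8884209532986
t 4.20 pos [454.8 -25.5  36.6] theta 6.9 tilt 0.00 F [ 0.  -0.3 -0.6] open 0.192 grip 30.0
az -93.2  then x 28.77 y 18.32 z -7.34 cm
```

Request:
move_arm(
  moves=[
    {"ax": 0, "ay": 0, "az": 0, "x": 0, "y": 0, "z": -2, "hand": 0},
    {"ax": 0, "ay": 0, "az": 0, "x": 0, "y": 0, "z": -4, "hand": 0},
    {"ax": 0, "ay": 0, "az": 0, "x": 0, "y": 0, "z": -3, "hand": 0},
    {"ax": 0, "ay": 0, "az": -6.2, "x": 0, "y": 0, "z": 0, "hand": 0},
    {"ax": 0, "ay": 0, "az": -6.2, "x": 0, "y": 0, "z": 0, "hand": 0},
    {"ax": 0, "ay": 0, "az": -6.2, "x": 0, "y": 0, "z": 0, "hand": 0},
    {"ax": 0, "ay": 0, "az": -6.2, "x": 0, "y": 0, "z": 0, "hand": 0},
    {"ax": 0, "ay": 0, "az": -6.2, "x": 0, "y": 0, "z": 0, "hand": 0},
  ],
)

```text
time: 4.87
tool_pos: [454.6, -25.5, 126.4]
orientation: [-0.0, 0.945, 0.327, -0.0]
force: [-0.1, 0.8, -1.2]
opening: 0.193
grasp_force: 30.0
```

Request:
move_arm(
  moves=[
    {"ax": 0, "ay": 0, "az": -6.2, "x": 0, "y": 0, "z": 0, "hand": 0},
    {"ax": 0, "ay": 0, "az": -6.2, "x": 0, "y": 0, "z": 0, "hand": 0},
    {"ax": 0, "ay": 0, "az": -6.2, "x": 0, "y": 0, "z": 0, "hand": 0},
    {"ax": 0, "ay": 0, "az": -6.2, "x": 0, "y": 0, "z": 0, "hand": 0},
    {"ax": 0, "ay": 0, "az": -6.2, "x": 0, "y": 0, "z": 0, "hand": 0},
    {"ax": 0, "ay": 0, "az": -6.2, "x": 0, "y": 0, "z": 0, "hand": 0},
    {"ax": 0, "ay": 0, "az": -6.2, "x": 0, "y": 0, "z": 0, "hand": 0},
    {"ax": 0, "ay": 0, "az": -6.2, "x": 0, "y": 0, "z": 0, "hand": 0},
  ],
)

```text
time: 5.53
tool_pos: [454.6, -25.5, 126.3]
orientation: [-0.0, 0.721, 0.693, -0.0]
force: [0.1, 0.6, -2.0]
opening: 0.196
grasp_force: 30.0
```

Request:
move_arm(
  moves=[
    {"ax": 0, "ay": 0, "az": -6.2, "x": 0, "y": 0, "z": 0, "hand": 0},
    {"ax": 0, "ay": 0, "az": -6.2, "x": 0, "y": 0, "z": 0, "hand": 0},
    {"ax": 0, "ay": 0, "az": 0, "x": 3, "y": 1.9, "z": 0, "hand": 0},
    {"ax": 0, "ay": 0, "az": 0, "x": 3, "y": 1.9, "z": 0, "hand": 0},
    {"ax": 0, "ay": 0, "az": 0, "x": 3, "y": 1.9, "z": 0, "hand": 0},
    {"ax": 0, "ay": 0, "az": 0, "x": 3, "y": 1.9, "z": 0, "hand": 0},
    {"ax": 0, "ay": 0, "az": 0, "x": 3, "y": 1.9, "z": 0, "hand": 0},
    {"ax": 0, "ay": 0, "az": 0, "x": 3, "y": 1.9, "z": 0, "hand": 0},
  ],
)

```text
time: 6.2
tool_pos: [536.4, 173.0, 126.2]
orientation: [-0.0, 0.643, 0.765, -0.0]
force: [0.1, 0.0, -0.9]
opening: 0.195
grasp_force: 30.0
```

Request:
move_arm(
  moves=[
    {"ax": 0, "ay": 0, "az": 0, "x": 3, "y": 1.9, "z": 0, "hand": 0},
    {"ax": 0, "ay": 0, "az": 0, "x": 3, "y": 1.9, "z": 0, "hand": 0},
    {"ax": 0, "ay": 0, "az": 0, "x": 3, "y": 1.9, "z": 0, "hand": 0},
    {"ax": 0, "ay": 0, "az": 0, "x": 0, "y": 0, "z": 0, "hand": 0},
    {"ax": 0, "ay": 0, "az": 0, "x": 0, "y": 0, "z": 0, "hand": 0},
    {"ax": 0, "ay": 0, "az": 0, "x": 0, "y": 0, "z": 0, "hand": 0},
    {"ax": 0, "ay": 0, "az": 0, "x": 0, "y": 0, "z": 0, "hand": 0},
    {"ax": 0, "ay": 0, "az": 0, "x": 0, "y": 0, "z": 0, "hand": 0},
  ],
)

```text
time: 6.87
tool_pos: [576.7, 268.7, 126.6]
orientation: [-0.0, 0.644, 0.765, -0.0]
force: [0.2, -0.3, -1.2]
opening: 0.195
grasp_force: 30.0
```

```bash
cat >> h.py <<'E'
P=np.array([537.1,243.8,np.radians(10.12)])
E
python3 - <<'E'
from h import *
from plant import observe,capture
q=observe();x,y=wor(P,[57,37]);go(q,x,y,63.5,100.1)
c=capture("wrist");cv2.imwrite("pics/w3.png",c["color"][:,:,::-1])
E
```

```text
t 6.87 pos [576.7 268.7 126.6] theta 99.8 tilt 0.02 F [ 0.2 -0.3 -1.2] open 0.195 grip 30.0
az -0.3  then x 1.94 y 1.36 z 6.31 cm
```

View pics/w3.png

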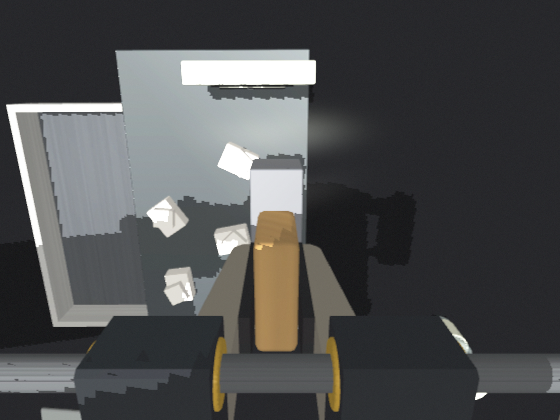

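The view shows all four chips left of the foot (near (237,160), (167,215), (232,240) and (178,285)) and the scraper parallel to the plate edge. One stroke centred at plate y = 21 covers three chips; a second stroke takes the fourth.

Request:
move_arm(
  moves=[
    {"ax": 0, "ay": 0, "az": -0.3, "x": 0.34, "y": 1.36, "z": 0, "hand": 0},
    {"ax": 0, "ay": 0, "az": 0, "x": 0, "y": 0, "z": 0, "hand": 0},
    {"ax": 0, "ay": 0, "az": 0, "x": 0, "y": 0, "z": 2, "hand": 0},
    {"ax": 0, "ay": 0, "az": 0, "x": 0, "y": 0, "z": 2, "hand": 0},
    {"ax": 0, "ay": 0, "az": 0, "x": 0, "y": 0, "z": 1, "hand": 0},
    {"ax": 0, "ay": 0, "az": 0, "x": 0, "y": 0, "z": 0.7, "hand": 0},
    {"ax": 0, "ay": 0, "az": 0, "x": 0, "y": 0, "z": 0.5, "hand": 0},
    {"ax": 0, "ay": 0, "az": 0, "x": 0, "y": 0, "z": 0, "hand": 0},
  ],
)

```text
time: 7.58
tool_pos: [589.3, 275.2, 64.0]
orientation: [-0.0, 0.642, 0.767, -0.0]
force: [0.4, 0.2, -1.8]
opening: 0.196
grasp_force: 30.0
```

```bash
python3 - <<'E'
from h import *
from plant import observe
q=observe();print(loc(P,q["tool_pos"][:2]));go(q,*wor(P,[-82,21]),63.5,100.1)
E
```

```text
[56.88623147 21.78829115]
t 7.58 pos [589.3 275.2  64. ] theta 100.2 tilt 0.07 F [ 0.4  0.2 -1.8] open 0.196 grip 30.0
az 0.1  then x -0.08 y -13.89 z 0.05 cm
```

Request:
move_arm(
  moves=[
    {"ax": 0, "ay": 0, "az": 0, "x": 0, "y": -0.9, "z": 0, "hand": 0},
    {"ax": 0, "ay": 0, "az": 0, "x": 0, "y": -0.9, "z": 0, "hand": 0},
    {"ax": 0, "ay": 0, "az": 0, "x": 0, "y": -0.9, "z": 0, "hand": 0},
    {"ax": 0, "ay": 0, "az": 0, "x": 0, "y": -0.9, "z": 0, "hand": 0},
    {"ax": 0, "ay": 0, "az": 0, "x": 0, "y": -0.9, "z": 0, "hand": 0},
    {"ax": 0, "ay": 0, "az": 0, "x": 0, "y": -0.9, "z": 0, "hand": 0},
    {"ax": 0, "ay": 0, "az": 0, "x": 0, "y": -0.9, "z": 0, "hand": 0},
    {"ax": 0, "ay": 0, "az": 0, "x": 0, "y": -0.9, "z": 0, "hand": 0},
  ],
)

```text
time: 8.25
tool_pos: [519.6, 263.0, 66.1]
orientation: [0.001, 0.641, 0.767, 0.001]
force: [0.5, -0.5, -1.5]
opening: 0.193
grasp_force: 30.0
```

Request:
move_arm(
  moves=[
    {"ax": 0, "ay": 0, "az": 0, "x": 0, "y": -0.9, "z": 0, "hand": 0},
    {"ax": 0, "ay": 0, "az": 0, "x": 0, "y": -0.9, "z": 0, "hand": 0},
    {"ax": 0, "ay": 0, "az": 0, "x": 0, "y": -0.9, "z": 0, "hand": 0},
    {"ax": 0, "ay": 0, "az": 0, "x": 0, "y": -0.9, "z": 0, "hand": 0},
    {"ax": 0, "ay": 0, "az": 0, "x": 0, "y": -0.9, "z": 0, "hand": 0},
    {"ax": 0, "ay": 0, "az": 0, "x": 0, "y": -0.9, "z": 0, "hand": 0},
    {"ax": 0, "ay": 0, "az": 0, "x": 0, "y": -0.9, "z": 0, "hand": 0},
    {"ax": 0, "ay": 0, "az": 0, "x": 0, "y": -0.4, "z": 0, "hand": 0},
  ],
)

```text
time: 8.92
tool_pos: [451.4, 250.7, 64.4]
orientation: [-0.0, 0.641, 0.767, -0.0]
force: [0.5, -0.1, -2.1]
opening: 0.194
grasp_force: 30.0
```

Request:
move_arm(
  moves=[
    {"ax": 0, "ay": 0, "az": 0, "x": 0, "y": 0, "z": 0, "hand": 0},
    {"ax": 0, "ay": 0, "az": 0, "x": 0, "y": 0, "z": 0, "hand": 0},
    {"ax": 0, "ay": 0, "az": 0, "x": 0, "y": 0, "z": -1.5, "hand": 0},
    {"ax": 0, "ay": 0, "az": 0, "x": 0, "y": 0, "z": -3, "hand": 0},
    {"ax": 0, "ay": 0, "az": 0, "x": 0, "y": 2, "z": -1.5, "hand": 0},
    {"ax": 0, "ay": 0, "az": 0, "x": -3, "y": 2.8, "z": 0, "hand": 0},
    {"ax": 0, "ay": 0, "az": 0, "x": -3, "y": 2.8, "z": 0, "hand": 0},
    {"ax": 0, "ay": 0, "az": 0, "x": 0, "y": 0, "z": 0, "hand": 0},
  ],
)

```text
time: 9.58
tool_pos: [544.5, 201.3, 125.9]
orientation: [0.003, 0.643, 0.766, 0.001]
force: [-0.4, 0.5, -1.6]
opening: 0.191
grasp_force: 30.0
```

```bash
python3 - <<'E'
from h import *
from plant import observe,capture
q=observe();print(loc(P,q["tool_pos"][:2]));go(q,*wor(P,[5,-47]),63.5,100.1)
c=capture("wrist");d=capture("scene")
cv2.imwrite("pics/w4.png",np.vstack([cv2.resize(c["color"],None,fx=.9,fy=.7),cv2.resize(d["color"][150:320,270:480],(504,300))])[:,:,::-1])
E
```

```text
[ -0.21609044 -43.09062356]
t 9.58 pos [544.5 201.3 125.9] theta 99.9 tilt 0.37 F [-0.4  0.5 -1.6] open 0.191 grip 30.0
az -0.2  then x -0.39 y 0.52 z 6.24 cm
```

View pics/w4.png

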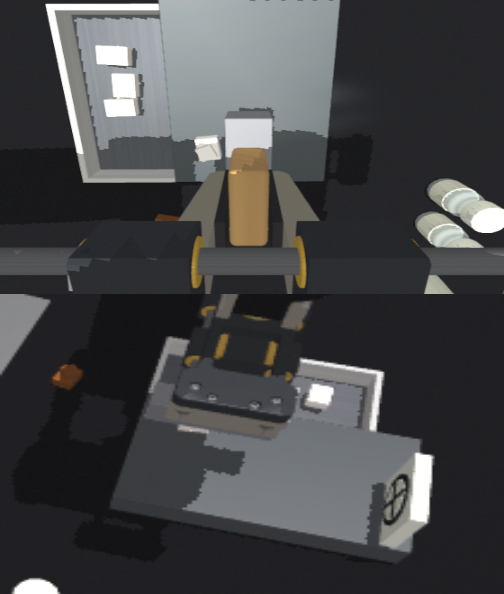

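All three chips of the first stroke lie in the trough. Chip 3 is still on the plate just ahead of the foot, so I'll step back 12 mm, lower, and stroke again.

Request:
move_arm(
  moves=[
    {"ax": 0, "ay": 0, "az": 0, "x": 0, "y": 1.3, "z": 0, "hand": 0},
    {"ax": 0, "ay": 0, "az": 0, "x": 0, "y": 0, "z": 0, "hand": 0},
    {"ax": 0, "ay": 0, "az": 0, "x": 0, "y": 0, "z": 2, "hand": 0},
    {"ax": 0, "ay": 0, "az": 0, "x": 0, "y": 0, "z": 2, "hand": 0},
    {"ax": 0, "ay": 0, "az": 0, "x": 0, "y": 0, "z": 1, "hand": 0},
    {"ax": 0, "ay": 0, "az": 0, "x": 0, "y": 0, "z": 0.7, "hand": 0},
    {"ax": 0, "ay": 0, "az": 0, "x": 0, "y": 0, "z": 0.5, "hand": 0},
    {"ax": 0, "ay": 0, "az": 0, "x": 0, "y": 0, "z": 0, "hand": 0},
  ],
)

```text
time: 10.35
tool_pos: [551.0, 208.0, 63.2]
orientation: [-0.0, 0.641, 0.767, -0.0]
force: [0.1, 1.2, -1.2]
opening: 0.192
grasp_force: 30.0
```

Request:
move_arm(
  moves=[
    {"ax": 0, "ay": 0, "az": 0, "x": 0, "y": -0.8, "z": 0, "hand": 0},
    {"ax": 0, "ay": 0, "az": 0, "x": 0, "y": -0.8, "z": 0, "hand": 0},
    {"ax": 0, "ay": 0, "az": 0, "x": 0, "y": -0.8, "z": 0, "hand": 0},
    {"ax": 0, "ay": 0, "az": 0, "x": 0, "y": -0.8, "z": 0, "hand": 0},
    {"ax": 0, "ay": 0, "az": 0, "x": 0, "y": -0.8, "z": 0, "hand": 0},
    {"ax": 0, "ay": 0, "az": 0, "x": 0, "y": -0.8, "z": 0, "hand": 0},
    {"ax": 0, "ay": 0, "az": 0, "x": 0, "y": -0.8, "z": 0, "hand": 0},
    {"ax": 0, "ay": 0, "az": 0, "x": 0, "y": -0.8, "z": 0, "hand": 0},
  ],
)

```text
time: 11.02
tool_pos: [487.2, 196.2, 62.6]
orientation: [-0.0, 0.641, 0.767, -0.0]
force: [0.3, -1.3, -1.6]
opening: 0.191
grasp_force: 30.0
```

Request:
move_arm(
  moves=[
    {"ax": 0, "ay": 0, "az": 0, "x": 0, "y": -0.8, "z": 0, "hand": 0},
    {"ax": 0, "ay": 0, "az": 0, "x": 0, "y": -0.8, "z": 0, "hand": 0},
    {"ax": 0, "ay": 0, "az": 0, "x": 0, "y": -0.8, "z": 0, "hand": 0},
    {"ax": 0, "ay": 0, "az": 0, "x": 0, "y": -0.8, "z": 0, "hand": 0},
    {"ax": 0, "ay": 0, "az": 0, "x": 0, "y": 0, "z": 0, "hand": 0},
    {"ax": 0, "ay": 0, "az": 0, "x": 0, "y": 0, "z": -2, "hand": 0},
    {"ax": 0, "ay": 0, "az": 0, "x": 0, "y": 0, "z": -3, "hand": 0},
    {"ax": 0, "ay": 0, "az": 0, "x": 0, "y": 0, "z": -1, "hand": 0},
  ],
)

```text
time: 11.68
tool_pos: [458.9, 191.0, 126.2]
orientation: [0.002, 0.641, 0.767, 0.002]
force: [1.2, 0.4, -0.7]
opening: 0.195
grasp_force: 30.0
```

```bash
python3 - <<'E'
from h import *
from plant import observe,capture
q=observe();print(loc(P,q["tool_pos"][:2]));go(q,451,-21.5,60,5)
E
```

```text
[-86.20834787 -38.21384707]
t 11.68 pos [458.9 191.  126.2] theta 100.2 tilt 0.34 F [ 1.2  0.4 -0.7] open 0.195 grip 30.0
az 95.2  then x -2.64 y 21.10 z 6.62 cm
```

Request:
move_arm(
  moves=[
    {"ax": 0, "ay": 0, "az": 6.8, "x": 0, "y": 0, "z": 0, "hand": 0},
    {"ax": 0, "ay": 0, "az": 6.8, "x": 0, "y": 0, "z": 0, "hand": 0},
    {"ax": 0, "ay": 0, "az": 6.8, "x": 0, "y": 0, "z": 0, "hand": 0},
    {"ax": 0, "ay": 0, "az": 6.8, "x": 0, "y": 0, "z": 0, "hand": 0},
    {"ax": 0, "ay": 0, "az": 6.8, "x": 0, "y": 0, "z": 0, "hand": 0},
    {"ax": 0, "ay": 0, "az": 6.8, "x": 0, "y": 0, "z": 0, "hand": 0},
    {"ax": 0, "ay": 0, "az": 6.8, "x": 0, "y": 0, "z": 0, "hand": 0},
    {"ax": 0, "ay": 0, "az": 6.8, "x": 0, "y": 0, "z": 0, "hand": 0},
  ],
)

```text
time: 12.35
tool_pos: [456.8, 190.6, 122.3]
orientation: [0.0, 0.922, 0.386, 0.0]
force: [0.0, -0.7, -0.2]
opening: 0.196
grasp_force: 30.0
```

Request:
move_arm(
  moves=[
    {"ax": 0, "ay": 0, "az": 6.8, "x": 0, "y": 0, "z": 0, "hand": 0},
    {"ax": 0, "ay": 0, "az": 6.8, "x": 0, "y": 0, "z": 0, "hand": 0},
    {"ax": 0, "ay": 0, "az": 6.8, "x": 0, "y": 0, "z": 0, "hand": 0},
    {"ax": 0, "ay": 0, "az": 6.8, "x": 0, "y": 0, "z": 0, "hand": 0},
    {"ax": 0, "ay": 0, "az": 6.8, "x": 0, "y": 0, "z": 0, "hand": 0},
    {"ax": 0, "ay": 0, "az": 6.8, "x": 0, "y": 0, "z": 0, "hand": 0},
    {"ax": 0, "ay": 0, "az": 0, "x": -0.4, "y": 3, "z": 0, "hand": 0},
    {"ax": 0, "ay": 0, "az": 0, "x": -0.4, "y": 3, "z": 0, "hand": 0},
  ],
)

```text
time: 13.02
tool_pos: [454.0, 130.3, 122.4]
orientation: [-0.0, 0.999, 0.045, 0.0]
force: [0.6, -0.4, -2.2]
opening: 0.192
grasp_force: 30.0
```

Request:
move_arm(
  moves=[
    {"ax": 0, "ay": 0, "az": 0, "x": -0.4, "y": 3, "z": 0, "hand": 0},
    {"ax": 0, "ay": 0, "az": 0, "x": -0.4, "y": 3, "z": 0, "hand": 0},
    {"ax": 0, "ay": 0, "az": 0, "x": -0.4, "y": 3, "z": 0, "hand": 0},
    {"ax": 0, "ay": 0, "az": 0, "x": -0.4, "y": 3, "z": 0, "hand": 0},
    {"ax": 0, "ay": 0, "az": 0, "x": -0.2, "y": 3, "z": 0, "hand": 0},
    {"ax": 0, "ay": 0, "az": 0, "x": 0, "y": 0, "z": 0, "hand": 0},
    {"ax": 0, "ay": 0, "az": 0, "x": 0, "y": 0, "z": 0, "hand": 0},
    {"ax": 0, "ay": 0, "az": 0, "x": 0, "y": 0, "z": 0, "hand": 0},
  ],
)

```text
time: 13.68
tool_pos: [449.0, -20.5, 122.3]
orientation: [-0.0, 0.999, 0.043, -0.0]
force: [0.0, -0.2, -1.3]
opening: 0.194
grasp_force: 30.0
```

```bash
python3 - <<'E'
from h import *
from plant import observe,capture
q=observe();go(q,451,-21.5,36.9,5)
c=capture("top");d=capture("scene");i=np.vstack([cv2.resize(c["color"][190:320,130:340],(485,300)),cv2.resize(d["color"][120:310,225:475],(485,300))])
cv2.imwrite("pics/w5.png",i[:,:,::-1])
E
```

```text
t 13.68 pos [449.  -20.5 122.3] theta 5.0 tilt 0.03 F [ 0.  -0.2 -1.3] open 0.194 grip 30.0
az -0.0  then x 0.19 y 0.12 z 8.54 cm
```

View pics/w5.png

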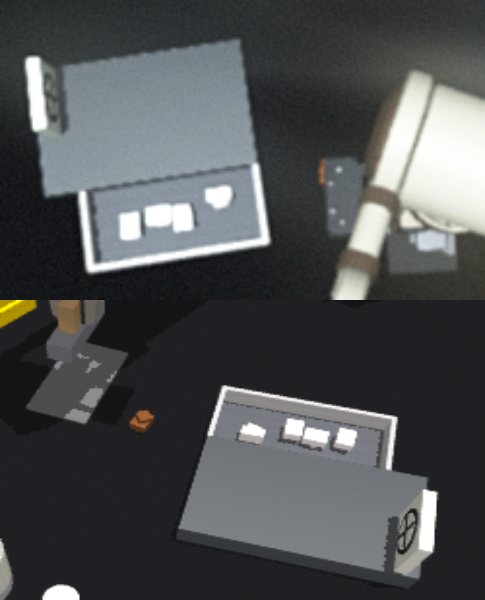

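All four pieces lie in the trough and the plate is clear. Next I'll stand the scraper on the mat.

Request:
move_arm(
  moves=[
    {"ax": 0, "ay": 0, "az": 0, "x": 0.2, "y": 0.1, "z": 0, "hand": 0},
    {"ax": 0, "ay": 0, "az": 0, "x": 0, "y": 0, "z": 2.5, "hand": 0},
    {"ax": 0, "ay": 0, "az": 0, "x": 0, "y": 0, "z": 2.5, "hand": 0},
    {"ax": 0, "ay": 0, "az": 0, "x": 0, "y": 0, "z": 2, "hand": 0},
    {"ax": 0, "ay": 0, "az": 0, "x": 0, "y": 0, "z": 1, "hand": 0},
    {"ax": 0, "ay": 0, "az": 0, "x": 0, "y": 0, "z": 0.3, "hand": 0},
    {"ax": 0, "ay": 0, "az": 0, "x": 0, "y": 0, "z": 0.2, "hand": 0},
    {"ax": 0, "ay": 0, "az": 0, "x": 0, "y": 0, "z": 0, "hand": 0},
  ],
)

```text
time: 14.45
tool_pos: [451.9, -21.6, 38.3]
orientation: [0.0, 0.999, 0.044, 0.001]
force: [0.4, -0.0, -1.9]
opening: 0.195
grasp_force: 30.0
```

Request:
move_arm(
  moves=[
    {"ax": 0, "ay": 0, "az": 0, "x": 0, "y": 0, "z": 0, "hand": 0},
    {"ax": 0, "ay": 0, "az": 0, "x": 0, "y": 0, "z": 0, "hand": 0},
    {"ax": 0, "ay": 0, "az": 0, "x": 0, "y": 0, "z": 0, "hand": 0},
    {"ax": 0, "ay": 0, "az": 0, "x": 0, "y": 0, "z": 0, "hand": 0},
    {"ax": 0, "ay": 0, "az": 0, "x": 0, "y": 0, "z": 0, "hand": 0},
    {"ax": 0, "ay": 0, "az": 0, "x": 0, "y": 0, "z": 0, "hand": 0},
    {"ax": 0, "ay": 0, "az": 0, "x": 0, "y": 0, "z": 0, "hand": 0},
    {"ax": 0, "ay": 0, "az": 0, "x": 0, "y": 0, "z": 0, "hand": 0},
  ],
)

```text
time: 15.12
tool_pos: [451.1, -21.7, 37.6]
orientation: [-0.0, 0.999, 0.044, -0.0]
force: [-0.5, 0.9, -2.4]
opening: 0.199
grasp_force: 30.0
```

Request:
move_arm(
  moves=[
    {"ax": 0, "ay": 0, "az": 0, "x": 0, "y": 0, "z": 0.1, "hand": 0},
    {"ax": 0, "ay": 0, "az": 0, "x": 0, "y": 0, "z": 0, "hand": 0},
    {"ax": 0, "ay": 0, "az": 0, "x": 0, "y": 0, "z": 0, "hand": 0.25},
    {"ax": 0, "ay": 0, "az": 0, "x": 0, "y": 0, "z": 0, "hand": 0.5},
    {"ax": 0, "ay": 0, "az": 0, "x": 0, "y": 0, "z": 0, "hand": 0.6},
    {"ax": 0, "ay": 0, "az": 0, "x": 0, "y": 0, "z": 0, "hand": 0.6},
    {"ax": 0, "ay": 0, "az": 0, "x": 0, "y": 0, "z": 0, "hand": 0.6},
    {"ax": 0, "ay": 0, "az": 0, "x": 0, "y": 0, "z": 0, "hand": 0.6},
  ],
)

```text
time: 15.78
tool_pos: [451.2, -21.7, 36.7]
orientation: [0.0, 0.999, 0.044, 0.0]
force: [0.4, -0.3, 0.9]
opening: 0.585
grasp_force: 0.0
```

Request:
move_arm(
  moves=[
    {"ax": 0, "ay": 0, "az": 0, "x": 0, "y": 0, "z": -1, "hand": 0.6},
    {"ax": 0, "ay": 0, "az": 0, "x": 0, "y": 0, "z": -2, "hand": 0.6},
    {"ax": 0, "ay": 0, "az": 0, "x": 0, "y": 0, "z": -3, "hand": 0.6},
    {"ax": 0, "ay": 0, "az": 0, "x": 0, "y": 0, "z": -3, "hand": 0.6},
    {"ax": 0, "ay": 0, "az": 0, "x": 0, "y": 0, "z": -3, "hand": 0.6},
    {"ax": 0, "ay": 0, "az": -7, "x": 0, "y": 0, "z": 0, "hand": 0.6},
    {"ax": 0, "ay": 0, "az": -7, "x": 0, "y": 0, "z": 0, "hand": 0.6},
    {"ax": 0, "ay": 0, "az": -7, "x": 0, "y": 0, "z": 0, "hand": 0.6},
  ],
)

```text
time: 16.45
tool_pos: [451.7, -21.8, 158.3]
orientation: [0.001, 0.974, 0.228, 0.001]
force: [-0.2, -0.5, -0.5]
opening: 0.601
grasp_force: 0.0
```

```bash
python3 - <<'E'
from h import *
from plant import observe,capture
q=observe();go(q,491.9,-155.5,140)
E
```

```text
t 16.45 pos [451.7 -21.8 158.3] theta 26.3 tilt 0.14 F [-0.2 -0.5 -0.5] open 0.601 grip 0.0
az 0.0  then x -2.33 y 13.76 z 1.83 cm
```

Request:
move_arm(
  moves=[
    {"ax": 0, "ay": 0, "az": 0, "x": -0.6, "y": 3.44, "z": 0, "hand": 0.6},
    {"ax": 0, "ay": 0, "az": 0, "x": -0.6, "y": 3.44, "z": 0, "hand": 0.6},
    {"ax": 0, "ay": 0, "az": 0, "x": -0.6, "y": 3.44, "z": 0, "hand": 0.6},
    {"ax": 0, "ay": 0, "az": 0, "x": -0.6, "y": 3.44, "z": 0, "hand": 0.6},
    {"ax": 0, "ay": 0, "az": 0, "x": 0, "y": 0, "z": 0, "hand": 0.6},
    {"ax": 0, "ay": 0, "az": 0, "x": 0, "y": 0, "z": 1, "hand": 0.6},
    {"ax": 0, "ay": 0, "az": 0, "x": 0, "y": 0, "z": 1, "hand": 0.6},
    {"ax": 0, "ay": 0, "az": 0, "x": 0, "y": 0, "z": 0, "hand": 0.6},
  ],
)

```text
time: 17.12
tool_pos: [487.8, -153.7, 133.7]
orientation: [-0.002, 0.974, 0.225, -0.002]
force: [-1.1, 0.6, 0.2]
opening: 0.6
grasp_force: 0.0
```

```bash
python3 - <<'E'
from h import *
from plant import observe,capture
q=observe();go(q,491.9,-155.5,67)
c=capture("wrist");d=capture("scene");i=np.vstack([cv2.resize(c["color"],(440,330)),cv2.resize(d["color"][80:220,130:330],(440,270))])
cv2.imwrite("pics/w6.png",i[:,:,::-1])
E
```

```text
t 17.12 pos [ 487.8 -153.7  133.7] theta 26.1 tilt 0.31 F [-1.1  0.6  0.2] open 0.600 grip 0.0
az 0.0  then x 0.28 y 0.34 z 6.67 cm
```

View pics/w6.png

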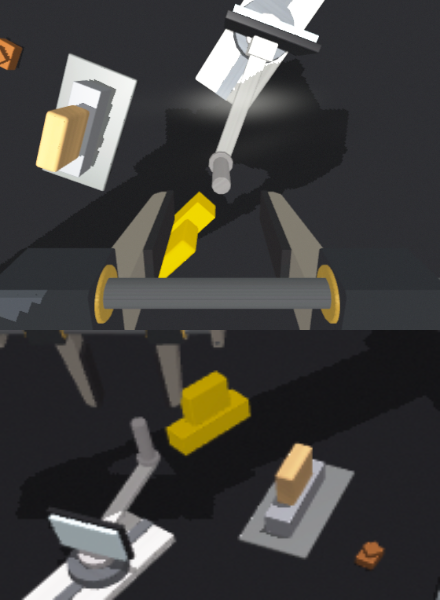

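The scraper stands upright on its mat. The pin's top is between the fingers but ahead in tool x, and the yellow decoy is nearby, so I'll check both numerically.

```bash
python3 - <<'E'
from h import *
from plant import observe,capture
np.set_printoptions(precision=1,suppress=True)
c=pickle.load(open("w2.pkl","rb"));pin=np.array([491.9,-155.5])
a=np.radians(26.1)
for p in[(355,184),(385,201),(311,260),(352,287),(382,238)]:
    w=wat(c,*p,28)-pin;print(w+pin,"tool rel",w@[np.cos(a),np.sin(a)],w@[np.sin(a),-np.cos(a)])
q=observe();c2=capture("wrist");c2["q"]=q
print("pin now",wat(c2,221*560/440,185*420/330,106)); go(q,491.9,-155.5,67)
E
```

```text
[ 440.  -150.7] tool rel -44.48157320410152 -27.081671894323435
[ 428.7 -179.3] tool rel -67.24451673481416 -6.392644938456924
[ 364.8 -125.2] tool rel -100.8138303799715 -83.09238906946632
[ 342.8 -167.4] tool rel -139.1272671838272 -54.90169048825897
[ 394.6 -184.3] tool rel -100.00129556279386 -16.94042691014579
pin now [ 492.8 -155.7]
t 17.22 pos [ 488.9 -154.2  135.5] theta 26.1 tilt 0.14 F [ 0.1  0.6 -0.9] open 0.599 grip 0.0
az 0.0  then x 0.21 y 0.25 z 6.85 cm
```

Request:
move_arm(
  moves=[
    {"ax": 0, "ay": 0, "az": 0, "x": 0.25, "y": 0.25, "z": 0, "hand": 0.6},
    {"ax": 0, "ay": 0, "az": 0, "x": 0, "y": 0, "z": 0, "hand": 0.6},
    {"ax": 0, "ay": 0, "az": 0, "x": 0, "y": 0, "z": 1.5, "hand": 0.6},
    {"ax": 0, "ay": 0, "az": 0, "x": 0, "y": 0, "z": 2, "hand": 0.6},
    {"ax": 0, "ay": 0, "az": 0, "x": 0, "y": 0, "z": 2, "hand": 0.6},
    {"ax": 0, "ay": 0, "az": 0, "x": 0, "y": 0, "z": 1.3, "hand": 0.6},
    {"ax": 0, "ay": 0, "az": 0, "x": 0, "y": 0, "z": 0, "hand": 0.6},
    {"ax": 0, "ay": 0, "az": 0, "x": 0, "y": 0, "z": 0, "hand": 0.6},
  ],
)

```text
time: 17.93
tool_pos: [493.0, -156.7, 68.5]
orientation: [-0.0, 0.974, 0.225, -0.0]
force: [0.3, -0.3, -0.7]
opening: 0.6
grasp_force: 0.0
```

Request:
move_arm(
  moves=[
    {"ax": 0, "ay": 0, "az": 0, "x": 0, "y": 0, "z": 0, "hand": 0},
    {"ax": 0, "ay": 0, "az": 0, "x": 0, "y": 0, "z": 0, "hand": 0},
    {"ax": 0, "ay": 0, "az": 0, "x": 0, "y": 0, "z": 0, "hand": 0},
    {"ax": 0, "ay": 0, "az": 0, "x": 0, "y": 0, "z": 0, "hand": 0},
    {"ax": 0, "ay": 0, "az": 0, "x": 0, "y": 0, "z": 0, "hand": 0},
    {"ax": 0, "ay": 0, "az": 0, "x": 0, "y": 0, "z": 0, "hand": 0},
    {"ax": 0, "ay": 0, "az": 0, "x": 0, "y": 0, "z": 0, "hand": 0},
    {"ax": 0, "ay": 0, "az": 0, "x": 0, "y": 0, "z": 0, "hand": 0},
  ],
)

```text
time: 18.6
tool_pos: [493.0, -156.8, 68.7]
orientation: [-0.0, 0.974, 0.225, -0.0]
force: [-2.1, 1.9, 2.3]
opening: 0.146
grasp_force: 30.0
```

```bash
python3 - <<'E'
from h import *
from plant import observe,capture
q=observe();go(q,None,0,0)
d=capture("top");pickle.dump(d,open("top2.pkl","wb"))
E
```

```text
t 18.60 pos [ 493.  -156.8   68.7] theta 26.0 tilt 0.04 F [-2.1  1.9  2.3] open 0.146 grip 30.0
```

The pin is held (13.4 mm opening, 30 N). I'll refine the rail's yaw by fitting its edges in the first top picture, then compute the swing path.

```bash
python3 - <<'E'
from h import *
np.set_printoptions(precision=2,suppress=True)
g=cv2.cvtColor(C["top"]["color"],cv2.COLOR_RGB2GRAY).astype(float)
L=[];R=[]
for v in range(108,236):
    r=g[v,335:400]; 
    def sub(i):return 335+i+(110-r[i])/(r[i+1]-r[i])
    up=[i for i in range(64) if r[i]<110<=r[i+1]]
    dn=[i for i in range(64) if r[i]>=110>r[i+1]]
    if up: L.append(at("top",sub(up[0]),v,14))
    if dn and 135<v<200: R.append(at("top",sub(dn[-1]),v,14))
for n,X in(("L",L),("R",R)):
    X=np.array(X)
    for _ in range(4):
        k=np.polyfit(X[:,0],X[:,1],1);e=X[:,1]-np.polyval(k,X[:,0]);X=X[abs(e)<max(.6,2*e.std())]
    print(n,"yaw",np.arctan(k[0]),"y@610",np.polyval(k,610),len(X),e.std())
for yaw in(-.1416,-.1466,-.1366):
    pin=np.array([492.7,-156.5])
    piv=pin-wor([0,0,yaw],[-120*np.cos(.262),-120*np.sin(.262)])
    mark=wor(P,[0,102])
    v=mark-piv;q=(np.arctan2(v[1],v[0])-yaw-.524)/2
    print(yaw,"piv",piv,"q",q)
    for f in(.25,.5,.75,1):
        a=yaw+np.pi+.262+q*f;print("   pin",piv+120*np.array([np.cos(a),np.sin(a)]))
E
```

```text
L yaw -0.13508438984780938 y@610 -108.44476936081381 125 0.22022914065951446
R yaw -0.13446584247282045 y@610 -172.77616588365458 64 0.23818836899638463
-0.1416 piv [ 611.83 -142.09] q 0.6883338943076035
   pin [ 496.93 -176.69]
   pin [ 504.55 -195.85]
   pin [ 515.34 -213.43]
   pin [ 528.98 -228.9 ]
-0.1466 piv [ 611.9  -142.68] q 0.6907913357449427
   pin [ 496.85 -176.78]
   pin [ 504.42 -196.04]
   pin [ 515.19 -213.72]
   pin [ 528.83 -229.28]
-0.1366 piv [ 611.76 -141.49] q 0.6858735292310926
   pin [ 497.01 -176.59]
   pin [ 504.68 -195.66]
   pin [ 515.49 -213.14]
   pin [ 529.13 -228.51]
```

Both rail edges give a yaw of -0.135 and a centre line through the pivot estimate, so q ≈ 0.685 with the pin at about (529.2, -228.4). I'll swing along the arc.

Request:
move_arm(
  moves=[
    {"ax": 0, "ay": 0, "az": 0, "x": -0.15, "y": 0.5, "z": 0, "hand": 0},
    {"ax": 0, "ay": 0, "az": 0, "x": -0.13, "y": 0.5, "z": 0, "hand": 0},
    {"ax": 0, "ay": 0, "az": 0, "x": -0.11, "y": 0.5, "z": 0, "hand": 0},
    {"ax": 0, "ay": 0, "az": 0, "x": -0.1, "y": 0.5, "z": 0, "hand": 0},
    {"ax": 0, "ay": 0, "az": 0, "x": -0.07, "y": 0.51, "z": 0, "hand": 0},
    {"ax": 0, "ay": 0, "az": 0, "x": -0.05, "y": 0.51, "z": 0, "hand": 0},
    {"ax": 0, "ay": 0, "az": 0, "x": -0.02, "y": 0.51, "z": 0, "hand": 0},
    {"ax": 0, "ay": 0, "az": 0, "x": 0, "y": 0.51, "z": 0, "hand": 0},
  ],
)

```text
time: 19.32
tool_pos: [505.9, -196.3, 68.7]
orientation: [-0.0, 0.974, 0.225, 0.001]
force: [3.6, 3.1, 1.8]
opening: 0.145
grasp_force: 30.0
```

Request:
move_arm(
  moves=[
    {"ax": 0, "ay": 0, "az": 0, "x": 0.02, "y": 0.51, "z": 0, "hand": 0},
    {"ax": 0, "ay": 0, "az": 0, "x": 0.04, "y": 0.51, "z": 0, "hand": 0},
    {"ax": 0, "ay": 0, "az": 0, "x": 0.06, "y": 0.51, "z": 0, "hand": 0},
    {"ax": 0, "ay": 0, "az": 0, "x": 0.08, "y": 0.51, "z": 0, "hand": 0},
    {"ax": 0, "ay": 0, "az": 0, "x": 0.11, "y": 0.5, "z": 0, "hand": 0},
    {"ax": 0, "ay": 0, "az": 0, "x": 0.13, "y": 0.5, "z": 0, "hand": 0},
    {"ax": 0, "ay": 0, "az": 0, "x": 0.15, "y": 0.49, "z": 0, "hand": 0},
    {"ax": 0, "ay": 0, "az": 0, "x": 0.16, "y": 0.48, "z": 0, "hand": 0},
  ],
)

```text
time: 19.98
tool_pos: [530.3, -227.9, 68.6]
orientation: [-0.001, 0.974, 0.225, 0.001]
force: [4.0, 8.2, 2.4]
opening: 0.144
grasp_force: 30.0
```

Request:
move_arm(
  moves=[
    {"ax": 0, "ay": 0, "az": 0, "x": 0, "y": 0, "z": 0, "hand": 0},
    {"ax": 0, "ay": 0, "az": 0, "x": 0, "y": 0, "z": 0, "hand": 0},
    {"ax": 0, "ay": 0, "az": 0, "x": 0, "y": 0, "z": 0, "hand": 0},
    {"ax": 0, "ay": 0, "az": 0, "x": 0, "y": 0, "z": 0, "hand": 0},
    {"ax": 0, "ay": 0, "az": 0, "x": 0, "y": 0, "z": 0, "hand": 0},
    {"ax": 0, "ay": 0, "az": 0, "x": 0, "y": 0, "z": 0, "hand": 0},
    {"ax": 0, "ay": 0, "az": 0, "x": 0, "y": 0, "z": 0, "hand": 0},
    {"ax": 0, "ay": 0, "az": 0, "x": 0, "y": 0, "z": 0, "hand": 0},
  ],
)

```text
time: 20.65
tool_pos: [530.2, -227.7, 68.6]
orientation: [-0.001, 0.974, 0.225, 0.001]
force: [3.4, 7.3, 2.6]
opening: 0.144
grasp_force: 30.0
```

```bash
python3 - <<'E'
from h import *
from plant import observe
q=observe();yaw=-.135
pin=np.array([492.7,-156.5]);piv=pin-wor([0,0,yaw],[-120*np.cos(.262),-120*np.sin(.262)])
mark=wor(P,[0,102]);v=mark-piv;g=(np.arctan2(v[1],v[0])-yaw-.524)/2
a=yaw+np.pi+.262+g;t=piv+120*np.array([np.cos(a),np.sin(a)])
go(q,*t,68.5)
d=q["tool_pos"][:2]-piv;print("piv",piv,"goal q",g,t,"radius",np.hypot(*d),"q",(np.arctan2(d[1],d[0])-yaw-np.pi-.262)%(2*np.pi))
E
```

```text
t 20.65 pos [ 530.2 -227.7   68.6] theta 26.0 tilt 0.13 F [3.4 7.3 2.6] open 0.144 grip 30.0
az 0.0  then x -0.12 y 0.02 z 0.01 cm
piv [ 611.73356002 -141.30093463] goal q 0.6850855930425742 [ 529.17519608 -228.38776798] radius 118.8418410024757 q 0.6873129455663065
```

```bash
python3 - <<'E'
from h import *
np.set_printoptions(precision=1,suppress=True)
print("mark",wor(P,[0,102]),"top",t1((68,138),60),"scene",at("scene",435,264,60),"board top mid",t1((43,142),62),wor(P,[0,108]))
piv=np.array([611.7,-141.3]);yaw=-.135
a=yaw+.524+2*.687;u=np.array([np.cos(a),np.sin(a)])
n=np.array([-np.sin(P[2]),np.cos(P[2])]);s=(n@(wor(P,[0,102])-piv))/(n@u);print("hit plate coords",loc(P,piv+s*u))
E
```

```text
mark [519.2 344.2] top [554.1 349.5] scene [545.5 348.4] board top mid [551.1 363.1] [518.1 350.1]
hit plate coords [ -1.9 102. ]
```

The board stands off-centre on the plate, and its top is probably at z = 92 (30 + 62), so I'll measure the mark directly.

```bash
python3 - <<'E'
from h import *
np.set_printoptions(precision=1,suppress=True)
for p in[(23,78),(48,77),(62,205),(38,208)]:print("board top z92",loc(P,t1(p,92)))
d=C["scene"]["color"];g=cv2.cvtColor(d,cv2.COLOR_RGB2GRAY)
cv2.imwrite("s.png",g)
sub=g[232:300,420:455]
for v in range(232,300,3):print(v,*["%3d"%x for x in g[v,420:456]])
for z,p in((60,(435,264)),):print(loc(P,at("scene",*p,z)))
E
```

```text
board top z92 [ 66.5 115.2]
board top z92 [ 64.9 101.3]
board top z92 [ -8.3 101. ]
board top z92 [ -7.9 114.3]
232 116 117 116 116 116 116 116 115 115 115 115 115 115 115 115 116 116 115 115 115 114 113 113 121  92  63  33  32  32  32  33  31  32  33  32  32
235 117 116 116 116 116 116 116 117 116 116 116 116 116 116 116 116 116 116 116 116 116 116 116 116 114  49  32  32  32  32  31  32  32  33  32  32
238 118 118 117 117 118 117 117 117 116 117 116 117 116 117 117 116 116 116 116 116 116 116 116 116 123  44  32  32  31  32  32  32  32  32  32  32
241 117 118 118 118 118 118 117 117 118 118 118 118 117 117 118 117 117 117 117 117 117 118 144 254 255 255 255 255 242 168  69  32  32  32  32  33
244 119 119 120 119 118 118 119 118 118 118 118 118 118 118 118 118 118 118 117 118 141 141 147 255 255 255 255 255 255 255  91  32  31  33  33  33
247 119 119 119 119 119 119 119 119 119 119 119 119 119 119 119 119 119 125 141 141 141 141 165 255 255 255 255 255 255 255  33  32  32  32  33  32
250 121 120 120 119 120 119 120 120 119 120 119 120 119 119 119 129 141 141 141 141 141 142 164 255 
[... 1729 characters left out ...]
43 164 166 167 167 167 167 167 167 160  37  32  32  32  32  33  31  32  32  31  32  32  32  32
289 128 128 125  60  61  61  61  63 121 139 158 166 166 166 167 167 167 167 158 129 127 103  32  32  32  31  31  33  32  32  32  32  32  31  31  32
292  56  58  59  58  61  62  61  62  92 117 141 166 166 167 167 166 140 129 128 128 127  93  33  31  32  33  32  32  32  32  32  31  32  31  33  31
295  55  55  54  56  55  55  55  55  55  55  54  56  57  60  61  70  89 120 130 134 128  60  32  33  33  32  32  32  31  31  32  32  32  33  31  31
298  47  55  54  55  55  54  55  55  55  54  56  56  55  56  55  55  55  55  55  43  32  31  32  32  32  32  32  32  32  33  31  31  33  32  32  32
[ 26.7 101.5]
```

The board top fits z = 92: its faces come out at y = 101 and 115 and its centre at x ≈ 29. The scene view agrees (27 to 30), so the mark is at plate (29, 102) and I'll correct the swing for that.

```bash
cat > g.py <<'E'
from h import *
from plant import observe
q=observe();yaw=-.135
pin=np.array([492.7,-156.5]);piv=pin-wor([0,0,yaw],[-120*np.cos(.262),-120*np.sin(.262)])
print("scene mark",loc(P,at("scene",434.5,266.5,60)))
mark=wor(P,[29,102]);v=mark-piv;g=(np.arctan2(v[1],v[0])-yaw-.524)/2
a=yaw+np.pi+.262+g;t=piv+119.3*np.array([np.cos(a),np.sin(a)])
print("goal q",g,t);go(q,*t,68.6)
d=q["tool_pos"][:2]-piv;k=(np.arctan2(d[1],d[0])-yaw-np.pi-.262)%(2*np.pi);s=yaw+.524+2*k
print("radius",np.hypot(*d),"q",k)
u=np.array([np.cos(s),np.sin(s)]);n=np.array([-np.sin(P[2]),np.cos(P[2])]);print("hit",loc(P,piv+(n@(mark-piv))/(n@u)*u))
E
python3 g.py
```

```text
scene mark [ 31.58059314 101.00993622]
goal q 0.6557641074448478 [ 527.15381067 -225.43627797]
t 20.65 pos [ 530.2 -227.7   68.6] theta 26.0 tilt 0.13 F [3.4 7.3 2.6] open 0.144 grip 30.0
az 0.0  then x -0.17 y -0.34 z 0.00 cm
radius 118.8418410024757 q 0.6873129455663065
hit [ -2.20205309 102.        ]
```

Request:
move_arm(
  moves=[
    {"ax": 0, "ay": 0, "az": 0, "x": -0.05, "y": -0.1, "z": 0, "hand": 0},
    {"ax": 0, "ay": 0, "az": 0, "x": -0.05, "y": -0.1, "z": 0, "hand": 0},
    {"ax": 0, "ay": 0, "az": 0, "x": -0.05, "y": -0.1, "z": 0, "hand": 0},
    {"ax": 0, "ay": 0, "az": 0, "x": -0.02, "y": -0.04, "z": 0, "hand": 0},
    {"ax": 0, "ay": 0, "az": 0, "x": 0, "y": 0, "z": 0, "hand": 0},
    {"ax": 0, "ay": 0, "az": 0, "x": 0, "y": 0, "z": 0, "hand": 0},
    {"ax": 0, "ay": 0, "az": 0, "x": 0, "y": 0, "z": 0, "hand": 0},
    {"ax": 0, "ay": 0, "az": 0, "x": 0, "y": 0, "z": 0, "hand": 0},
  ],
)

```text
time: 21.32
tool_pos: [527.4, -225.1, 68.6]
orientation: [-0.001, 0.974, 0.225, 0.001]
force: [4.3, 8.6, 3.8]
opening: 0.145
grasp_force: 30.0
```

```bash
python3 g.py
```

```text
scene mark [ 31.58059314 101.00993622]
goal q 0.6557641074448478 [ 527.15381067 -225.43627797]
t 21.32 pos [ 527.4 -225.1   68.6] theta 26.0 tilt 0.17 F [4.3 8.6 3.8] open 0.145 grip 30.0
az 0.0  then x -0.04 y 0.02 z 0.00 cm
radius 118.89879662216066 q 0.6555334891196871
hit [ 29.22846095 102.        ]
```

```bash
python3 -c "
from plant import job_done
print(job_done())"
```

```text
the job is handed in; nothing more can be done
None
```

The job is handed in: all four pieces are in the trough, the scraper stands upright on its mat, and the gripper holds the pin with the sightline computed to hit within about 1 mm of my measured mark position (likely within 10 mm overall, ring radius 25 mm). I did not see the reflection in the glass directly.

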